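# Point-and-check before a run

## Robot

A 7-joint arm with a two-finger parallel gripper is mounted at the origin on a cart in front of the work surface, level with it; the furniture and walls round the work are solid. World frame = base frame: x ahead of the robot, y to its left, z up, the work surface at z = 0. Lengths are in m, angles in degrees, forces in N, time in s.
With the tool pointing down it reaches from about 0.425 to 0.875 m from the base axis. Payload 4.7 kg.
Tool frame: the origin (TCP) lies on the front face of the gripper's body, between the roots of the fingers; the fingertips stand 70 mm ahead of it and the grasp point (between the pads) lies 51 mm ahead of it (tip_extent is the distance from the TCP to the fingertips, in m); z points along the fingers, y is the direction in which the jaws open and shut (so a half turn about z gives the same grasp; the last joint's range is limited). The gripper opens to 87 mm and grips with 3 to 60 N. Pads are 19 mm wide; open, the fingers measure 117 mm over their backs; the gripper's body (75 mm by 190 mm) begins 51 mm behind the grasp point.
Start: joints at [75.579, 18.392, -4.016, 83.108, 1.295, 78.541, -3.26], TCP at [0.171, -0.627, 0.292] pointing down, gripper open.
Joint ranges: [-163.93, 163.93], [-17.29, 119.83], [-79.2, 71.16], [3.27, 140.29], [-89.18, 269.18], [5.43, 117.66], [-154.24, 154.24]. Speed limits (degrees/s): [147.25, 147.25, 180, 180, 180, 180, 180].

## Interface

Orientations are given as [roll, pitch, yaw] about the fixed x, y, z axes, in that order (R = Rz(yaw) Ry(pitch) Rx(roll)).
In Python, from cell import * gives the robot as it stands.
- The arm moves only by the tool carry_out, never from a script. Its argument "increments" is text: rows parted by semicolons, each of 7 numbers parted by spaces: the opening, from 0 (shut) to 1 (fully open), then the shift along the tool's x, y, z in m, then the turn, a rotation vector about the tool's x, y, z in degrees. A call has 1 to 20 rows; each row shifts and turns the pose as measured when the row begins, along the tool's axes as they then stand; what a row does not reach is not made up. A row lasts 1/8 s, in which the tool goes at most 62.5 mm and 10.7 degrees, less where a joint would pass 70% of its speed; a pose out of reach is approached as far as the arm can. A call is refused whole if a number of a shift passes 0.0625 or a number of a turn 10.7, either way. A call with a gripper value outside its range is refused whole. The fingers move at their own pace and stop on an object; "force" is the grip in N (left out, the last holds). Time passes only in rows, so rows that do not move let the fingers close. It gives the time, the measured TCP pose, the force and the opening at its end, in the units of the state.
- get_obs(): the state, without advancing time (a new reading comes with each control period).
- read_camera(name): name is "scene" or "top"; returns a dict with "img" (384x512x3 uint8, blue, green, red), "fx", "fy", "cx", "cy" (pixels), "world_from_camera" (4x4, takes a point from camera to world coordinates). Camera axes: x right, y down, z forward; pixel columns grow to the right and rows downward; lengths in m; the calibration is good to about 2 mm. A picture is of the moment at which its call begins. There is no depth.
- sign_off(): hands the job in, once; it reports no verdict.
Trained networks look in a picture, given as the dict that the camera call returned (one of the last four; its "shot" number tells which), for a name from the list of things; names that differ only in an ending like _2 or _b are one class to them, and where a whole thing is asked for, a point or a joint stands for the part that bears it (a point fixed in the world has none). Each returns a list of dicts, best first, with "confidence" (0 to 1); they miss things now and then, are a little off and sometimes report something else, mostly with a low value. They report only what shows in the picture. A call takes as long as a camera call. They do not tell look-alikes from the thing itself.
- masks_of(target, picture): "pixels" (384x512 bool, what is visible of it) and "bbox" ([left, top, right, bottom] in pixels, round what is visible of it).
The state is a dict: "time_s": time; "qpos": joint angles; "joint_velocities": joint speeds; "effort": joint torques, N m; "tool_pos": TCP position; "tool_rot": TCP orientation; "force": force on the tool from outside, world axes, zero at the start; "wrist_torque": the same for the moment, N m; "grip_width": finger opening in m.
Only numpy, scipy, OpenCV 4.12 (cv2) and the standard library are available. Lean on these libraries where they do the work, as an engineer would, in place of code of your own. Each camera call takes 0.05 s, during which the arm holds its last target.

## Task

Do the point-and-check before the run: first point at the yellow-capped tube in the front rack, from straight above with the fingertips just over its cap, and stay there for two seconds, then point in the same way at the small vial with the blue cap for two seconds. Then press the orange button on the grey box all the way in, so that it stays in, and draw back from it. On the way do not point down at any other tube or vial, and touch none of the tubes, that rack, the vials or the specimen cups: they all stay where they stand.

Things in the scene. Friction and masses are not known exactly. Their poses are not given: they have to be found in the camera images.
- yellow_tube_top (a point): sample tube with a yellow cap, standing upright in the white rack: barrel 13 mm, cap 16 mm across, 90 mm long, its cap about 94 mm above the worktop. This point is the centre of the cap's top, z up along the tube; tubes stand at least 40 mm apart, sometimes leaning up to 4 degrees. To be pointed at first, straight from above: fingertips about 1 to 4 cm above this point.
- blue_vial_top (a point): small white control vial with a blue cap, 25 mm across and 49 mm tall, standing on the worktop. This point is the centre of the cap's top, z up. To be pointed at second, straight from above: fingertips about 1 to 4 cm above this point.
- done_button (a joint): the orange push button's travel in m: 0 fully out, 0.010 fully in (starts 0 to 0.002). It moves straight down against steady friction of about 4 N, has no spring, and stays where it is left.
- button_top (a point): centre of the orange button's top, z up. The button is a round cap 44 mm across in the middle of a fixed grey box 90 x 90 mm whose dark collar ring (58 mm across) is 42 mm above the worktop; the button's top is 58 mm above the worktop when out and 48 mm when fully in, so it never sinks level with the collar.
- red_tube_top (a point): sample tube with a red cap, standing upright in the white rack: barrel 13 mm, cap 16 mm across, 90 mm long, its cap about 94 mm above the worktop. This point is the centre of the cap's top, z up along the tube; tubes stand at least 40 mm apart, sometimes leaning up to 4 degrees. Fixed in the rack. Not to be pointed at.
- purple_tube_top (a point): sample tube with a purple cap, standing upright in the white rack: barrel 13 mm, cap 16 mm across, 90 mm long, its cap about 94 mm above the worktop. This point is the centre of the cap's top, z up along the tube; tubes stand at least 40 mm apart, sometimes leaning up to 4 degrees. Fixed in the rack. Not to be pointed at.
- green_vial_top (a point): small white control vial with a green cap, 25 mm across and 49 mm tall, standing on the worktop. This point is the centre of the cap's top, z up. Not to be pointed at.
- rack: the front white tube rack with 18 places (a like rack with one red-capped tube, a bystander, stands fixed in the far left corner), 76 x 141 x 46 mm, fixed to the worktop; origin at the centre of its underside, y along its length. Not to be touched.
- yellow_tube: the yellow-capped tube itself; origin at its foot, z up along it.
- blue_vial: the blue-capped vial itself; origin at the centre of its underside, z up.
- red_tube: the red-capped tube; origin at its foot.
- purple_tube: the purple-capped tube; origin at its foot.
- green_vial: the green-capped vial; origin at the centre of its underside.
- yellow_cup: specimen cup with a yellow lid, 58 mm across, 59 mm tall, a bystander; origin at the centre of its underside.
- red_cup: specimen cup with a red lid, 58 mm across, 59 mm tall, a bystander; origin at the centre of its underside.
There are look-alikes about, which are no part of the job. What is shaped like the part that bears done_button but turquoise is not meant. What is shaped like the blue_vial but purple is not meant.

How it is judged:
By the outcome, as a careful person would: the job done as asked, in the order asked, and still so for the second after the job is handed in, with the robot touching nothing.
It also fails if it takes over 56 s, if anything falls off the work surface, if the arm or the gripper's body presses on something with over 40 N, if the wrist force passes 120 N, or if a joint passes its speed limit or range.

## Working session

There is one attempt and no reset: what is moved stays moved. The work goes in short steps, Python scripts to look and compute and a tool call to move; the robot and the scene stay as the last step left them, time stands still between calls to the robot, and variables do not carry over. Pictures are saved under pics/ and viewed, and the job is handed in when it is done.

Besides the shell and the picture viewer there is one more tool, called after "Call:" by a JSON object that holds its "method" and its "body". carry_out: Moves the arm, as the interface text tells. Its arguments: {"type":"object","properties":{"increments":{"type":"string"},"force":{"type":"number"}},"required":["increments"]}

```bash
mkdir -p pics
python3 - <<'E'
from cell import *
import cv2,pickle
o=get_obs();print(o)
for n in("scene","top"):
    c=read_camera(n);pickle.dump(c,open(n+".pkl","wb"));cv2.imwrite(f"pics/{n}0.png",c["img"]);print(n,c["fx"],c["cx"],c["cy"],c["world_from_camera"])
    for t in("yellow_tube","blue_vial","done_button","rack","purple_tube","red_tube","green_vial"):
        print(t,[(r["bbox"],round(r["confidence"],2)) for r in masks_of(t,c)])
E
ls
```

```text
{'time_s': 0.0, 'qpos': array([75.57665278, 18.4403922 , -4.01491153, 83.17497377,  1.29683577,
       78.5424953 , -3.26025602]), 'joint_velocities': array([ 0.03674337, -0.0056303 ,  0.01305923,  0.09778548,  0.06991912,
        0.05635994,  0.03962786]), 'effort': array([ 7.89713722e-04, -4.91278625e+01, -4.04016897e-01, -3.12519658e+01,
       -6.39937911e-02,  4.36598877e-02,  1.49730708e-04]), 'tool_pos': array([ 0.17059352, -0.62676964,  0.2911456 ]), 'tool_rot': array([-1.79887485e+02,  7.83749558e-03,  1.52326283e+01]), 'force': array([-0.08731821, -0.04731782, -0.87448112]), 'wrist_torque': array([-0.04561458,  0.02111495, -0.0547367 ]), 'grip_width': 0.08698327864915889}
scene 472.01670456314514 251.3775458585265 177.9966337386974 [[-0.5019591  -0.51746072  0.69301621 -0.38616005]
 [-0.86472596  0.3159324  -0.39043019  0.4179755 ]
 [-0.01691399 -0.79524909 -0.60604686  0.87228067]
 [ 0.          0.          0.          1.        ]]
yellow_tube []
blue_vial [([231.7, 205.0, 240.1, 220.5], 0.63), ([220.0, 189.9, 234.6, 208.2], 0.58)]
done_button []
rack [([130.3, 201.7, 196.
[... 216 characters left out ...]
87.8, 263.2, 205.2], 0.53)]
top 449.4445866241169 255.63643836050224 192.08806236227022 [[ 0.01926336 -0.98484069  0.17238832  0.26596582]
 [-0.99970584 -0.0215141  -0.01119718 -0.08471296]
 [ 0.01473622 -0.17212191 -0.98496543  1.59802404]
 [ 0.          0.          0.          1.        ]]
yellow_tube [([251.6, 203.1, 260.0, 210.2], 0.54)]
blue_vial [([225.0, 188.4, 232.0, 197.1], 0.47)]
done_button [([308.9, 197.5, 319.4, 207.0], 0.61), ([355.5, 215.4, 369.3, 233.2], 0.49)]
rack [([160.4, 178.6, 203.3, 203.3], 0.74), ([307.0, 197.6, 323.7, 212.7], 0.44)]
purple_tube []
red_tube []
green_vial [([225.0, 208.5, 232.6, 217.8], 0.72), ([308.1, 199.1, 322.5, 213.0], 0.3)]
pics
scene.pkl
top.pkl
```

Run:
```python
import cv2
a=cv2.imread("pics/scene0.png");b=cv2.imread("pics/top0.png")
cv2.imwrite("pics/s1.png",cv2.resize(a[120:310,60:320],None,fx=3,fy=3,interpolation=2))
cv2.imwrite("pics/t1.png",cv2.resize(b[130:290,130:390],None,fx=3,fy=3,interpolation=2))
```

```text
(no output)
```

View pics/scene0.png

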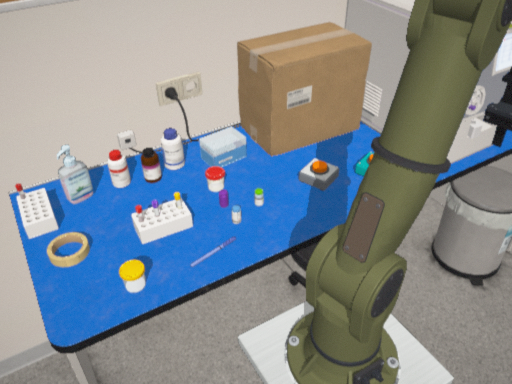

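View pics/top0.png

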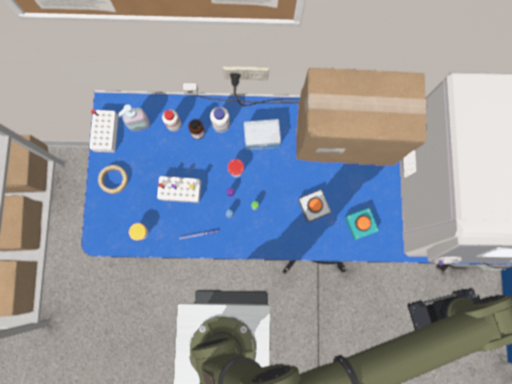

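```bash
ls pics
```

```text
s1.png
scene0.png
t1.png
top0.png
```

View pics/s1.png

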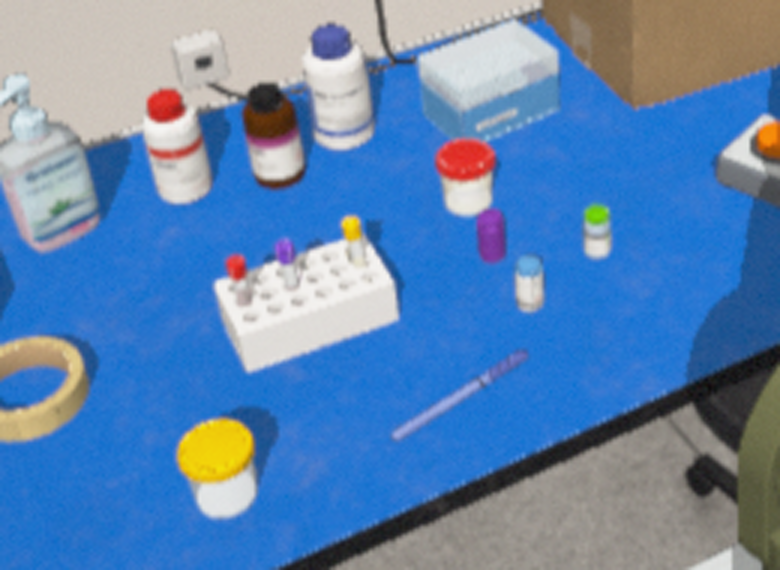

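View pics/t1.png

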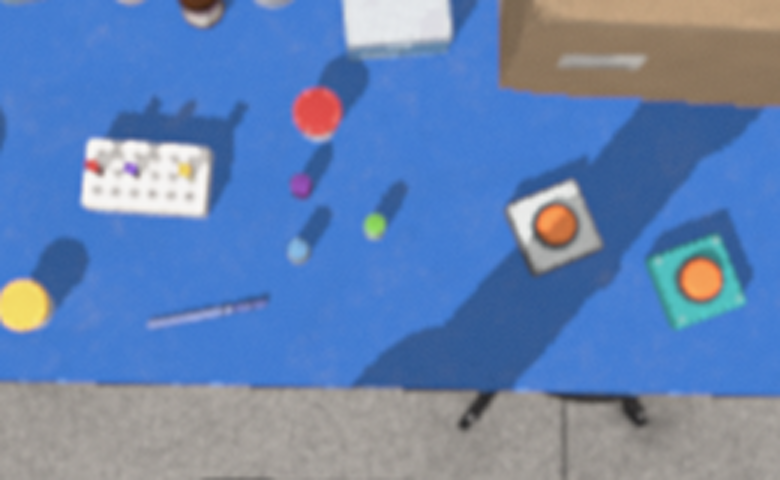

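The yellow tube stands at the right of the front rack's back row: top (192,187), scene (177,195). It could be taken for the yellow cup at top (138,231). The blue vial is at top (230,212), scene (236,207). Its look-alikes are the purple vial at top (230,191), the green vial at (255,205) and the blue-capped bottle at (220,118). The orange button on the grey box is at top (316,205), and the turquoise look-alike is at (363,223). Next I measure these.

```bash
cat > h.py <<'E'
import numpy as np,cv2,pickle
def ray(c,u,v):
    T=np.array(c["world_from_camera"]);d=T[:3,:3]@np.array([(u-c["cx"])/c["fx"],(v-c["cy"])/c["fy"],1]);return T[:3,3],d
def onz(c,u,v,z):
    o,d=ray(c,u,v);return o+d*(z-o[2])/d[2]
def tri(a,b):
    A=np.zeros((3,3));y=np.zeros(3)
    for o,d in(a,b):
        d=d/np.linalg.norm(d);P=np.eye(3)-np.outer(d,d);A+=P;y+=P@o
    return np.linalg.solve(A,y)
def seg(c,box,hr,smin=90,vmin=60):
    h=cv2.cvtColor(c["img"],cv2.COLOR_BGR2HSV);x0,y0,x1,y1=box
    m=np.zeros(h.shape[:2],bool);s=h[y0:y1,x0:x1]
    m[y0:y1,x0:x1]=(s[...,0]>=hr[0])&(s[...,0]<=hr[1])&(s[...,1]>=smin)&(s[...,2]>=vmin)
    n,l,st,ce=cv2.connectedComponentsWithStats(m.astype(np.uint8))
    if n<2:return None
    k=1+np.argmax(st[1:,4]);return ce[k],st[k]
def proj(c,p):
    T=np.linalg.inv(np.array(c["world_from_camera"]));q=T[:3,:3]@p+T[:3,3];return q[0]/q[2]*c["fx"]+c["cx"],q[1]/q[2]*c["fy"]+c["cy"]
E
python3 - <<'E'
from h import *
S=pickle.load(open("scene.pkl","rb"));T=pickle.load(open("top.pkl","rb"))
h=cv2.cvtColor(T["img"],cv2.COLOR_BGR2HSV);print(h[209:217,226:234].tolist());
h=cv2.cvtColor(S["img"],cv2.COLOR_BGR2HSV);print(h[203:213,236].tolist())
for n,tb,sb,hr,z in[("yellow",(186,180,200,194),(172,188,184,203),(18,35),.088),("red",(158,180,168,190),(130,200,146,218),(0,8),.088),("purple",(168,180,180,193),(148,196,160,210),(125,150),.088),
 ("green",(248,198,262,212),(250,185,268,200),(36,75),.044),("purplevial",(222,184,238,200),(215,188,232,210),(135,165),.03),("button",(305,195,328,216),(306,155,334,180),(3,18),.055),("tq",(350,212,375,235),(0,0,2,2),(3,18),.055),
 ("redcup",(225,155,247,180),(203,163,230,183),(0,8),.055),("redcup2",(225,155,247,180),(203,163,230,183),(170,180),.055),("ycup",(125,220,150,245),(115,255,150,285),(18,35),.055)]:
    a=seg(T,tb,hr);b=seg(S,sb,hr)
    if a: print(n,"top",a[0].round(1),a[1],onz(T,*a[0],z).round(4))
    if b: print(n,"scn",b[0].round(1),b[1],onz(S,*b[0],z).round(4))
    if a and b: print("   tri",tri(ray(T,*a[0]),ray(S,*b[0])).round(4))
E
```

```text
[[[108, 157, 203], [108, 140, 202], [107, 124, 200], [107, 123, 181], [107, 133, 159], [107, 147, 149], [108, 160, 148], [108, 165, 148]], [[107, 144, 200], [107, 120, 208], [105, 108, 213], [105, 109, 199], [106, 116, 182], [106, 123, 166], [108, 143, 153], [108, 164, 148]], [[107, 129, 207], [105, 113, 217], [104, 106, 221], [105, 110, 218], [105, 111, 206], [105, 113, 190], [106, 126, 164], [108, 151, 152]], [[106, 123, 214], [104, 109, 222], [103, 107, 227], [104, 111, 223], [105, 112, 221], [105, 110, 208], [106, 110, 176], [107, 137, 160]], [[106, 114, 215], [104, 105, 225], [103, 106, 228], [104, 108, 228], [104, 110, 225], [105, 107, 213], [106, 101, 175], [108, 128, 164]], [[107, 102, 213], [104, 99, 222], [104, 104, 227], [104, 108, 227], [104, 108, 222], [104, 97, 202], [106, 90, 165], [108, 125, 165]], [[108, 98, 205], [106, 90, 212], [105, 97, 216], [104, 101, 215], [105, 93, 202], [105, 83, 179], [107, 91, 160], [109, 136, 175]], [[109, 119, 203], [107, 92, 199], [106, 77, 195], [104, 76, 187], [105, 73, 177], [108, 80, 169], [109, 116, 176], [109, 150, 196]]]
[[106, 20
[... 1184 characters left out ...]
0.4971 -0.3103  0.0508]
tq top [363.2 222.6] [357 216  14  14 156] [ 0.4373 -0.4762  0.055 ]
tq scn [0.5 0.5] [0 0 2 2 4] [2.7797 0.2819 0.055 ]
   tri [0.3407 0.057  0.7712]
redcup top [235.5 167.3] [229 161  14  14 150] [ 0.623  -0.0296  0.055 ]
redcup scn [214.5 173.4] [206 167  18  14 195] [ 0.6233 -0.0285  0.055 ]
   tri [ 0.6234 -0.0291  0.0546]
redcup2 top [235.2 165.4] [228 160  16  14  39] [ 0.6299 -0.0285  0.055 ]
redcup2 scn [213.9 167.5] [206 166  17   6  19] [ 0.6503 -0.0398  0.055 ]
   tri [ 0.6253 -0.029   0.0746]
ycup top [137.5 231.4] [130 224  16  16 208] [0.3909 0.2991 0.055 ]
ycup scn [131.6 270. ] [119 260  26  21 430] [0.3909 0.2999 0.055 ]
   tri [0.3911 0.2995 0.0546]
```

Run:
```python
from h import *
S=pickle.load(open("scene.pkl","rb"));T=pickle.load(open("top.pkl","rb"))
for n,C,b in(("top",T,(222,204,238,220)),("scn",S,(229,201,244,214))):
    a=seg(C,b,(98,106),85,175);print(n,a[0].round(1),a[1],onz(C,*a[0],.044 if n=="scn" else .047).round(4))
    globals()[n]=a[0]
print(tri(ray(T,*top),ray(S,*scn)))
# check predicted projections
t=T["img"].copy();s=S["img"].copy()
out=[]
for C,im,(x0,y0,x1,y1) in((T,t,(150,165,340,240)),(S,s,(125,150,340,230))):
    k=6 if 0 else 3.7;big=cv2.resize(im[y0:y1,x0:x1],None,fx=k,fy=k,interpolation=cv2.INTER_CUBIC)
    for p,r in(((.5455,.1182,.094),.008),((.4735,-.0125,.049),.0125),((.497,-.3095,.057),.022)):
        pts=[proj(C,np.array(p)+r*np.array([np.cos(q),np.sin(q),0])) for q in np.linspace(0,6.28,24)]
        cv2.polylines(big,[np.int32([((u-x0+.5)*k,(v-y0+.5)*k) for u,v in pts])],1,(0,0,0),1)
    out.append(big[:, :700])
cv2.imwrite("pics/chk.png",np.vstack(out))
```

```text
top [228.9 212.6] [226 210   7   6  31] [ 0.4632 -0.011   0.047 ]
scn [236.2 206.5] [229 201  15  13 140] [ 0.4732 -0.0174  0.044 ]
[ 0.46205139 -0.01157574  0.05483955]
```

View pics/chk.png

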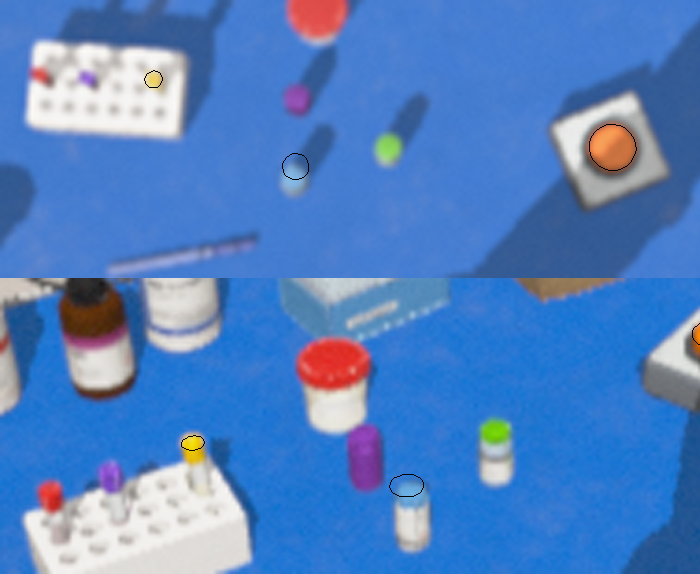

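Run:
```python
from h import *
S=pickle.load(open("scene.pkl","rb"));T=pickle.load(open("top.pkl","rb"))
out=[]
for C,(x0,y0,x1,y1) in((T,(210,195,270,225)),(S,(215,185,275,225))):
    k=10;big=cv2.resize(C["img"][y0:y1,x0:x1],None,fx=k,fy=k,interpolation=cv2.INTER_CUBIC)
    for p,r in(((.4640,-.0125,.049),.0125),((.494,-.0997,.049),.0125)):
        pts=[proj(C,np.array(p)+r*np.array([np.cos(q),np.sin(q),0])) for q in np.linspace(0,6.28,24)]
        cv2.polylines(big,[np.int32([((u-x0+.5)*k,(v-y0+.5)*k) for u,v in pts])],1,(0,0,0),1)
    out.append(big)
cv2.imwrite("pics/chk2.png",cv2.resize(np.vstack(out),None,fx=.85,fy=.85))
```

```text
(no output)
```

View pics/chk2.png

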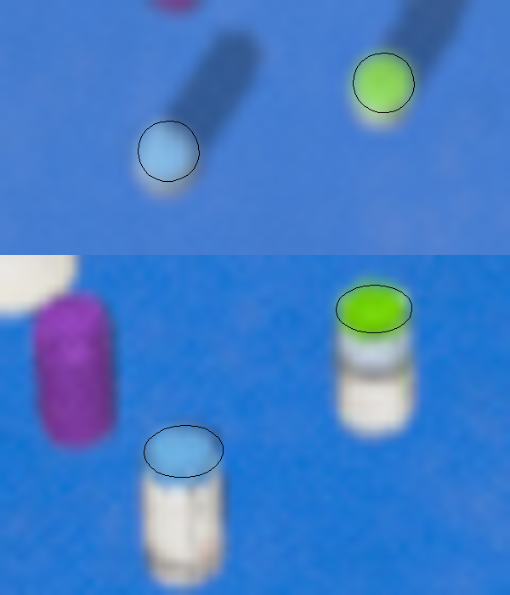

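Yellow and button outlines match in both views. The corrected blue vial top is (0.464,-0.0115), and its ring also sits on the cap in both views. I'll first go with closed fingers, high up, round the far side of the vials.

Call:
{"method": "carry_out", "body": {"increments": "0 0.037 -0.029 0 0 0 0;0 0.037 -0.029 0 0 0 0;0 0.037 -0.029 0 0 0 0;0 0.037 -0.029 0 0 0 0;0 0.037 -0.029 0 0 0 0;0 0.037 -0.029 0 0 0 0;0 0.037 -0.029 0 0 0 0;0 0.037 -0.029 0 0 0 0;0 0.037 -0.029 0 0 0 0;0 0.037 -0.029 0 0 0 0"}}

```text
time_s: 2.05
tool_pos: [0.4579, -0.2433, 0.2925]
tool_rot: [179.6, -0.0, 14.7]
force: [-0.6, -0.4, -0.2]
grip_width: 0.0016
```

Call:
{"method": "carry_out", "body": {"increments": "0 0.033 -0.014 0 0 0 0;0 0.033 -0.014 0 0 0 0;0 0.033 -0.014 0 0 0 0;0 0.033 -0.014 0 0 0 0;0 0.033 -0.014 0 0 0 0;0 0.033 -0.014 0 0 0 0;0 0.012 -0.036 0 0 0 0;0 0.012 -0.036 0 0 0 0;0 0.012 -0.036 0 0 0 0;0 0.012 -0.036 0 0 0 0;0 0 0 0 0 0 0"}}

```text
time_s: 3.42
tool_pos: [0.645, 0.0533, 0.2918]
tool_rot: [179.6, -0.2, 14.9]
force: [0.3, 0.1, -0.6]
grip_width: 0.0002
```

```bash
cat > d.py <<'E'
from cell import *
import numpy as np
from scipy.spatial.transform import Rotation as R
def delta(t):
    o=get_obs();r=R.from_euler("xyz",o["tool_rot"],degrees=True)
    print("pos",o["tool_pos"].round(4),"tool delta",r.inv().apply(np.array(t)-o["tool_pos"]).round(4),"tilt turn",(r.inv()*R.from_euler("xyz",[180,0,o["tool_rot"][2]],degrees=True)).as_rotvec(degrees=True).round(2),o["force"].round(1))
E
python3 -c "
from d import *
delta([.5455,.118,.094+.07+.06])"
```

```text
pos [0.645  0.0533 0.2918] tool delta [-0.0797 -0.0885  0.067 ] tilt turn [ 0.36 -0.19 -0.  ] [ 0.3  0.1 -0.6]
```

Call:
{"method": "carry_out", "body": {"increments": "0 -0.02 -0.022 0.017 0.36 -0.19 0;0 -0.02 -0.022 0.017 0 0 0;0 -0.02 -0.022 0.017 0 0 0;0 -0.02 -0.022 0.016 0 0 0;0 0 0 0 0 0 0"}}

```text
time_s: 4.05
tool_pos: [0.5439, 0.1137, 0.2226]
tool_rot: [179.8, -0.0, 14.5]
force: [0.8, -0.5, 0.7]
grip_width: 0.0006
```

```bash
python3 -c "
from d import *
import cv2,pickle
delta([.5455,.118,.094+.07+.022])
a=[]
for n,(x0,y0,x1,y1) in (('scene',(110,130,270,250)),('top',(130,150,290,270))):
    c=read_camera(n);a.append(cv2.resize(c['img'][y0:y1,x0:x1],None,fx=2.4,fy=2.4,interpolation=2))
cv2.imwrite('pics/y1.png',np.hstack(a))"
```

```text
pos [0.5439 0.1137 0.2226] tool delta [ 0.0026 -0.0039  0.0366] tilt turn [ 0.21 -0.05 -0.  ] [ 0.8 -0.5  0.7]
```

View pics/y1.png

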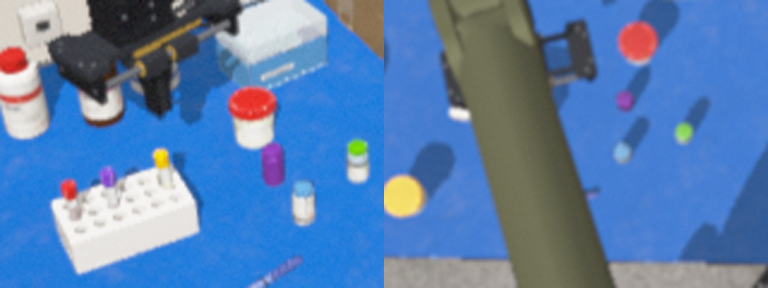

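The closed fingertips at crop (158,105) are straight above the yellow cap at (161,155). I'll descend to about 2 cm above it and hold.

Call:
{"method": "carry_out", "body": {"increments": "0 0.001 -0.002 0.013 0.2 0 0;0 0.001 -0.002 0.013 0 0 0;0 0 0 0.009 0 0 0;0 0 0 0 0 0 0;0 0 0 0 0 0 0"}}

```text
time_s: 4.78
tool_pos: [0.5504, 0.1141, 0.1867]
tool_rot: [180.0, -0.3, 14.1]
force: [-0.2, 0.1, 0.6]
grip_width: 0.0003
```

```bash
python3 -c "
from d import *
import cv2,pickle
delta([.5455,.118,.094+.07+.022])
c=read_camera('scene')
cv2.imwrite('pics/y2.png',cv2.resize(c['img'][150:250,110:250],None,fx=5,fy=5,interpolation=2))"
```

```text
pos [0.5504 0.1141 0.1867] tool delta [-0.0038 -0.005   0.0007] tilt turn [ 0.02 -0.31 -0.  ] [-0.2  0.1  0.6]
```

View pics/y2.png

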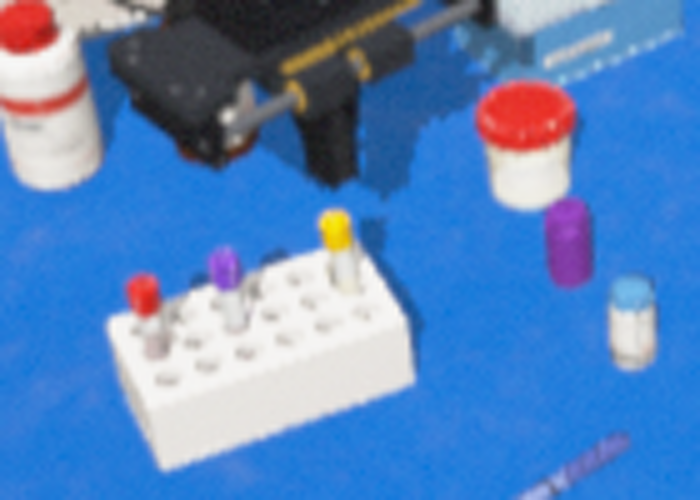

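Fingertips at crop (338,180) are just above the yellow cap at (336,222). There is a 6 mm offset, so I'll correct that and hold.

Call:
{"method": "carry_out", "body": {"increments": "0 -0.004 -0.005 0 0 -0.3 0;0 0 0 0 0 0 0"}}

```text
time_s: 5.08
tool_pos: [0.5451, 0.1185, 0.1873]
tool_rot: [180.0, -0.0, 14.1]
force: [-0.5, -1.0, -0.1]
grip_width: 0.0003
```

```bash
python3 -c "
from d import *
delta([.5455,.118,.094+.07+.022])"
```

```text
pos [0.5451 0.1185 0.1873] tool delta [0.0003 0.0006 0.0013] tilt turn [ 0.03 -0.04 -0.  ] [-0.5 -1.  -0.1]
```

Call:
{"method": "carry_out", "body": {"increments": "0 0 0 0 0 0 0;0 0 0 0 0 0 0;0 0 0 0 0 0 0;0 0 0 0 0 0 0;0 0 0 0 0 0 0;0 0 0 0 0 0 0;0 0 0 0 0 0 0;0 0 0 0 0 0 0;0 0 0 0 0 0 0;0 0 0 0 0 0 0"}}

```text
time_s: 6.32
tool_pos: [0.5453, 0.1184, 0.1878]
tool_rot: [179.9, -0.1, 14.1]
force: [0.1, -0.6, 0.2]
grip_width: 0.0005
```

```bash
python3 -c "
from d import *
delta([.5455,.118,.094+.07+.022])"
```

```text
pos [0.5453 0.1184 0.1878] tool delta [0.0001 0.0004 0.0018] tilt turn [ 0.06 -0.09 -0.  ] [ 0.1 -0.6  0.2]
```

Steady. I'll hold on past two seconds with some margin.

Call:
{"method": "carry_out", "body": {"increments": "0 0 0 0 0 0 0;0 0 0 0 0 0 0;0 0 0 0 0 0 0;0 0 0 0 0 0 0;0 0 0 0 0 0 0;0 0 0 0 0 0 0;0 0 0 0 0 0 0;0 0 0 0 0 0 0;0 0 0 0 0 0 0;0 0 0 0 0 0 0;0 0 0 0 0 0 0;0 0 0 0 0 0 0"}}

```text
time_s: 7.82
tool_pos: [0.5453, 0.1184, 0.1878]
tool_rot: [179.9, -0.1, 14.1]
force: [0.5, -0.2, 0.0]
grip_width: 0.0005
```

```bash
python3 -c "
from d import *
delta([.5455,.118,.094+.07+.022])
delta([.464,-.0115,.187])"
```

```text
pos [0.5453 0.1184 0.1878] tool delta [0.0001 0.0004 0.0018] tilt turn [ 0.05 -0.09 -0.  ] [ 0.5 -0.2  0. ]
pos [0.5453 0.1184 0.1878] tool delta [-0.1105  0.1062  0.0007] tilt turn [ 0.05 -0.09 -0.  ] [ 0.5 -0.2  0. ]
```

Call:
{"method": "carry_out", "body": {"increments": "0 0 0 -0.025 0 0 0;0 0 0 -0.02 0 0 0;0 -0.027 0.026 0 0 0 0;0 -0.027 0.026 0 0 0 0;0 -0.027 0.026 0 0 0 0;0 -0.027 0.026 0.02 0 0 0;0 0 0 0.02 0 0 0;0 0 0 0 0 0 0"}}

```text
time_s: 8.82
tool_pos: [0.4639, -0.0121, 0.1938]
tool_rot: [179.9, -0.2, 14.2]
force: [-0.3, 1.1, -0.6]
grip_width: 0.0007
```

```bash
python3 -c "
from d import *
delta([.464,-.0115,.141])"
```

```text
pos [ 0.4639 -0.0121  0.1938] tool delta [ 0.     -0.0007  0.0528] tilt turn [ 0.1  -0.22 -0.  ] [-0.3  1.1 -0.6]
```

Call:
{"method": "carry_out", "body": {"increments": "0 0 0 0.015 0 -0.2 0;0 0 0 0.015 0 0 0;0 0 0 0.015 0 0 0;0 0 0 0.005 0 0 0;0 0 0 0 0 0 0"}}

```text
time_s: 9.45
tool_pos: [0.4652, -0.0106, 0.1413]
tool_rot: [179.9, -0.1, 14.3]
force: [0.1, -0.4, -0.5]
grip_width: 0.0005
```

```bash
python3 -c "
from d import *
import cv2,pickle
delta([.464,-.0115,.141])
c=read_camera('scene')
cv2.imwrite('pics/b2.png',cv2.resize(c['img'][140:240,160:300],None,fx=5,fy=5,interpolation=2))"
```

```text
pos [ 0.4652 -0.0106  0.1413] tool delta [-0.0014  0.0006  0.0003] tilt turn [ 0.06 -0.08 -0.  ] [ 0.1 -0.4 -0.5]
```

View pics/b2.png

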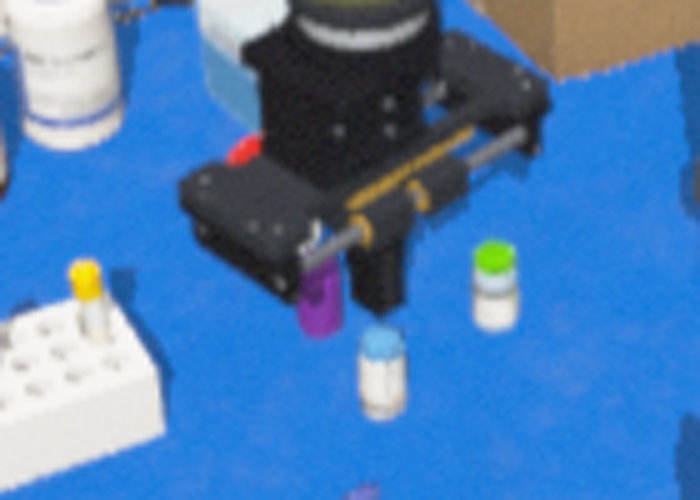

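Fingertips at crop (382,308) are just above the blue cap at (382,340). Now hold.

Call:
{"method": "carry_out", "body": {"increments": "0 -0.001 0 0 0 0 0;0 0 0 0 0 0 0;0 0 0 0 0 0 0;0 0 0 0 0 0 0;0 0 0 0 0 0 0;0 0 0 0 0 0 0;0 0 0 0 0 0 0;0 0 0 0 0 0 0;0 0 0 0 0 0 0;0 0 0 0 0 0 0;0 0 0 0 0 0 0;0 0 0 0 0 0 0;0 0 0 0 0 0 0;0 0 0 0 0 0 0;0 0 0 0 0 0 0;0 0 0 0 0 0 0;0 0 0 0 0 0 0;0 0 0 0 0 0 0;0 0 0 0 0 0 0;0 0 0 0 0 0 0"}}

```text
time_s: 12.0
tool_pos: [0.4653, -0.011, 0.143]
tool_rot: [179.8, -0.2, 14.3]
force: [0.8, 0.1, -0.3]
grip_width: 0.0007
```

Call:
{"method": "carry_out", "body": {"increments": "0 0 0 0 0 0 0;0 0 0 0 0 0 0"}}

```text
time_s: 12.25
tool_pos: [0.4653, -0.011, 0.143]
tool_rot: [179.8, -0.2, 14.3]
force: [-0.3, -0.9, -0.8]
grip_width: 0.0005
```

```bash
python3 -c "
from d import *
delta([.464,-.0115,.141])
delta([.435,-.06,.24])
delta([.435,-.15,.24])
delta([.497,-.3095,.20])"
```

```text
pos [ 0.4653 -0.011   0.143 ] tool delta [-0.0014  0.0002  0.002 ] tilt turn [ 0.16 -0.24 -0.  ] [-0.3 -0.9 -0.8]
pos [ 0.4653 -0.011   0.143 ] tool delta [-0.041   0.0403 -0.0971] tilt turn [ 0.16 -0.24 -0.  ] [-0.3 -0.9 -0.8]
pos [ 0.4653 -0.011   0.143 ] tool delta [-0.0633  0.1275 -0.0969] tilt turn [ 0.16 -0.24 -0.  ] [-0.3 -0.9 -0.8]
pos [ 0.4653 -0.011   0.143 ] tool delta [-0.0428  0.2972 -0.0564] tilt turn [ 0.16 -0.24 -0.  ] [-0.3 -0.9 -0.8]
```

Call:
{"method": "carry_out", "body": {"increments": "0 0 0 -0.03 0.16 -0.24 0;0 0 0 -0.034 0 0 0;0 0 0 -0.033 0 0 0;0 -0.02 0.02 0 0 0 0;0 -0.021 0.02 0 0 0 0;0 -0.008 0.029 0 0 0 0;0 -0.007 0.029 0 0 0 0;0 -0.007 0.029 0 0 0 0;0 0.004 0.034 0 0 0 0;0 0.004 0.034 0 0 0 0;0 0.004 0.034 0 0 0 0;0 0.004 0.034 0.02 0 0 0;0 0.004 0.034 0.02 0 0 0;0 0 0 0 0 0 0"}}

```text
time_s: 14.0
tool_pos: [0.4985, -0.3186, 0.2029]
tool_rot: [179.8, -0.1, 14.4]
force: [-1.2, 0.7, -0.3]
grip_width: 0.0001
```

```bash
python3 -c "
from d import *
import cv2
delta([.497,-.3095,.058+.07+.01])
c=read_camera('scene')
cv2.imwrite('pics/p1.png',cv2.resize(c['img'][90:210,240:400],None,fx=4.5,fy=4.5,interpolation=2))"
```

```text
pos [ 0.4985 -0.3186  0.2029] tool delta [ 0.0008 -0.0094  0.0649] tilt turn [ 0.17 -0.07 -0.  ] [-1.2  0.7 -0.3]
```

View pics/p1.png

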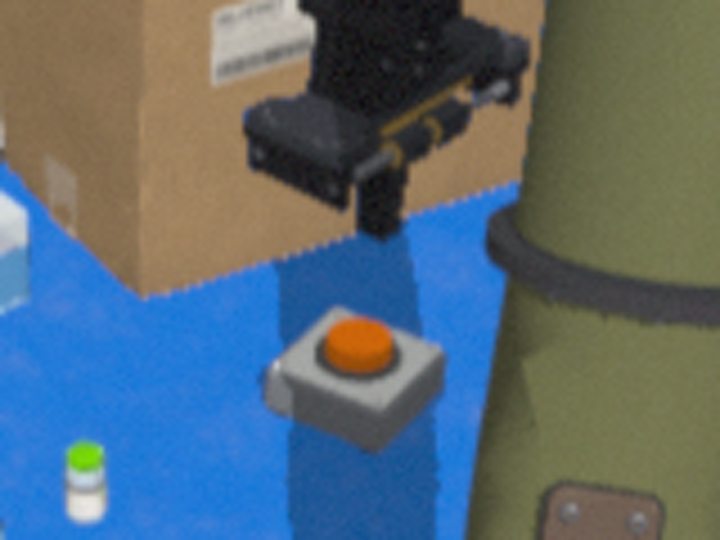

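The fingers are above the orange button on the grey box at crop (360,345). I'll shift sideways by 9 mm, lower to just above it, then press slowly.

Call:
{"method": "carry_out", "body": {"increments": "0 0.001 -0.005 0.015 0 0 0;0 0 -0.004 0.015 0 0 0;0 0 0 0.015 0 0 0;0 0 0 0.015 0 0 0;0 0 0 0 0 0 0"}}

```text
time_s: 14.68
tool_pos: [0.498, -0.3033, 0.1408]
tool_rot: [179.9, -0.2, 14.8]
force: [1.0, -0.8, 0.4]
grip_width: 0.0005
```

```bash
python3 -c "
from d import *
delta([.497,-.3095,.048+.07])"
```

```text
pos [ 0.498  -0.3033  0.1408] tool delta [-0.0026  0.0057  0.0228] tilt turn [ 0.15 -0.16 -0.  ] [ 1.  -0.8  0.4]
```

Call:
{"method": "carry_out", "body": {"increments": "0 -0.002 0.005 0.005 0 0 0;0 0 0 0.005 0 0 0;0 0 0 0.004 0 0 0;0 0 0 0.004 0 0 0;0 0 0 0.003 0 0 0"}}

```text
time_s: 15.3
tool_pos: [0.4982, -0.3099, 0.1206]
tool_rot: [179.8, -0.2, 14.8]
force: [-1.6, 0.7, 3.5]
grip_width: 0.0004
```

```bash
python3 -c "
from d import *
delta([.497,-.3095,.048+.07])"
```

```text
pos [ 0.4982 -0.3099  0.1206] tool delta [-0.001  -0.0007  0.0026] tilt turn [ 0.25 -0.25 -0.  ] [-1.6  0.7  3.5]
```

Force is 3.5 N, so the button is moving. I'll press on to the stop.

Call:
{"method": "carry_out", "body": {"increments": "0 0 0 0.003 0 0 0;0 0 0 0.003 0 0 0;0 0 0 0.003 0 0 0"}}

```text
time_s: 15.68
tool_pos: [0.4984, -0.3099, 0.1177]
tool_rot: [179.7, -0.1, 14.8]
force: [-8.7, 4.5, 22.6]
grip_width: 0.0005
```

Call:
{"method": "carry_out", "body": {"increments": "0 0 0 0.003 0 0 0;0 0 0 0.003 0 0 0"}}

```text
time_s: 15.92
tool_pos: [0.4985, -0.3098, 0.1177]
tool_rot: [179.6, -0.1, 14.8]
force: [-7.7, 4.7, 20.3]
grip_width: 0.0002
```

It's at a hard stop, with the tips at z≈0.048 and 20 N. Now I'll draw back, away from the vials.

Call:
{"method": "carry_out", "body": {"increments": "0 0 0 -0.01 0 0 0;0 0 0 -0.03 0 0 0;0 0 0 -0.04 0 0 0;0 0 0 -0.04 0 0 0;0 -0.03 0.03 0 0 0 0;0 -0.03 0.03 0 0 0 0;0 -0.03 0.03 0 0 0 0;0 -0.03 0.03 0 0 0 0;0 0 0 0 0 0 0;0 0 0 0 0 0 0"}}

```text
time_s: 17.18
tool_pos: [0.4135, -0.4608, 0.2417]
tool_rot: [179.3, -0.4, 15.0]
force: [-0.5, 0.5, -0.2]
grip_width: 0.0006
```

```bash
python3 -c "
from d import *
from h import *
o=get_obs();print(o['time_s'],o['tool_pos'],o['force'])
a=[]
S0=pickle.load(open('scene.pkl','rb'));T0=pickle.load(open('top.pkl','rb'))
S=read_camera('scene');T=read_camera('top')
for C,b in((T0,(305,195,328,216)),(T,(305,195,328,216)),(S0,(306,155,334,180)),(S,(306,155,334,180))):
    r=seg(C,b,(3,18));print('button',r and (r[0].round(2),r[1]))
for n,C0,C,b,hr in(('ytop',T0,T,(186,180,200,194),(18,35)),('y',S0,S,(172,188,184,203),(18,35)),('red',S0,S,(130,200,146,218),(0,8)),('pur',S0,S,(148,196,160,210),(125,150)),('grn',S0,S,(250,185,268,200),(36,75)),('pv',S0,S,(215,188,232,210),(135,165)),('rc',S0,S,(203,163,230,183),(0,8)),('yc',S0,S,(115,255,150,285),(18,35))):
    p=seg(C0,b,hr);q=seg(C,b,hr);print(n,p and p[0].round(1),q and q[0].round(1))
p=np.hstack([cv2.resize(S['img'][140:240,260:360],None,fx=3.9,fy=3.9,interpolation=2),cv2.resize(S['img'][150:250,160:260],None,fx=3.9,fy=3.9,interpolation=2)])
cv2.imwrite('pics/e1.png',p)"
```

```text
17.175 [ 0.41345303 -0.46076624  0.24170033] [-0.45538488  0.45128821 -0.18315988]
button (array([315. , 204.5]), array([309, 198,  13,  14, 142], dtype=int32))
button (array([314.88, 204.86]), array([308, 199,  14,  13, 140], dtype=int32))
button (array([319.3 , 166.53]), array([312, 160,  16,  13, 162], dtype=int32))
button (array([319.12, 167.67]), array([312, 163,  16,  10, 128], dtype=int32))
ytop [191.4 186.4] [191.4 186.4]
y [176.8 195.9] [176.8 196. ]
red [138.5 209.4] [138.5 209.2]
pur [154.5 203.6] [154.5 203.6]
grn [258.4 191.3] [258.4 191.3]
pv [223.2 198. ] [223.3 198. ]
rc [214.5 173.4] [214.7 173.4]
yc [131.6 270. ] [131.6 270. ]
```

View pics/e1.png

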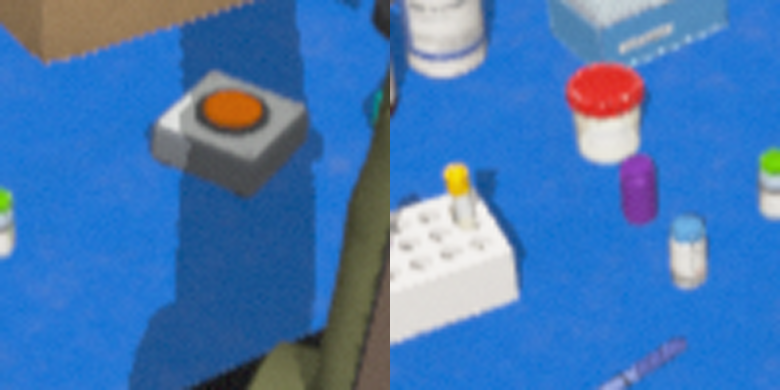

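The button at crop (232,110) is in: its top edge dropped 3 px, which is about 10 mm. Nothing else has moved, so I'm handing in.

```bash
python3 -c "
from cell import *
print(sign_off())"
```

```text
the job is handed in; nothing more can be done
None
```

I finished the point-and-check, pressed the orange button all the way in and handed the job in at about 17 s, well under the 56 s limit.

- **Yellow tube:** I pointed with closed fingertips about 2.4 cm above the cap and held for over 2.5 s, within about 1 mm sideways of the measured cap centre. For about 0.5 s before that, the tips were about 6 mm off, and I corrected this before starting the count.
- **Blue vial:** I pointed from about 2.4 cm above the cap for about 2.8 s, within 2 mm sideways.
- **Route:** I kept the fingertips clear of the other tubes and vials throughout.
- **Button:** I pressed it to a hard stop, with the fingertips at about z = 0.048 m and about 20 N of upward force. Then I drew the arm back about 17 cm to the side and 12 cm up.

In the last pictures the top edge of the button is about 3 px lower, which matches 10 mm of travel, so it stayed in. The yellow, red and purple tubes, the green vial, the purple look-alike and both cups are within 0.2 px of where they started. The blue vial and the rack I judged only by eye, and they look unmoved. My first estimate for the blue vial was about 1 cm out; I corrected it against both camera views before moving, and no later check failed.

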